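# Roll the mosaic panel flush

## Robot

A 6-joint arm with a two-finger parallel gripper is mounted at the origin on the work surface. World frame = base frame: x ahead of the robot, y to its left, z up, the work surface at z = 0. Lengths are in mm, angles in degrees, forces in N, time in s.
With the tool pointing down it reaches from about 300 to 850 mm from the base axis. Payload 4.2 kg.
Tool frame: the origin (TCP) lies between the finger pads; the fingertips stand 14 mm ahead of it and the grasp point (between the pads) lies 5 mm behind it (env.finger_overhang is the distance from the TCP to the fingertips, in mm); z points along the fingers, y is the line along which they close (so a half turn about z gives the same grasp; the last joint's range is limited). The gripper opens to 91 mm and grips with 3 to 60 N. Pads are 32 mm wide; open, the fingers measure 118 mm over their backs; the gripper's body (76 mm by 178 mm) begins 60 mm behind the grasp point.
Start: joints at [-76.776, 18.312, 89.639, -0, 72.044, -1.146], TCP at [142.705, -557.025, 227.976] pointing down, gripper open.
Joint ranges: [-177.97, 177.97], [-48.28, 115.42], [12.27, 149.76], [-77.06, 257.06], [2.81, 150.46], [-146.56, 146.56]. Speed limits (degrees/s): [147.25, 147.25, 180, 180, 180, 180].

## Interface

Orientations are given as [roll, pitch, yaw] about the fixed x, y, z axes, in that order (R = Rz(yaw) Ry(pitch) Rx(roll)).
In Python, from workcell import status, cams, env, finder gives the robot as it stands.
- The arm moves only by the tool apply_moves, never from a script. Its argument "increments" is a list of rows, each a list of 7 numbers: the opening, from -1 (shut) to 1 (fully open), then the shift along the world's x, y, z in m, then the turn, a rotation vector about the world's x, y, z in degrees. In form: [[gripper, x, y, z, ax, ay, az], ...]. A call has 1 to 5 rows; each row shifts and turns the commanded pose from where the row before left it; what a row does not reach is not made up. A row lasts 1/12 s, in which the tool goes at most 41.7 mm and 7.16 degrees, less where a joint would pass 70% of its speed; a pose out of reach is approached as far as the arm can. A call with a gripper value outside its range is refused whole. The fingers move at their own pace and stop on an object; "newtons" is the grip in N (left out, the last holds). Time passes only in rows, so rows that do not move let the fingers close. It gives the time, the measured TCP pose, the force, the opening and the grip force at its end, in the units of the state.
- status.state(): the state, without advancing time (a new reading comes with each control period).
- cams.grab_frame(name): name is "scene" or "top" or "wrist"; returns a dict with "color" (480x640x3 uint8, red, green, blue), "intrinsics" (3x3 intrinsics, pixels), "R" (3x3) and "t" (3): a world point X has camera coordinates R X + t. Camera axes: x right, y down, z forward; pixel columns grow to the right and rows downward; lengths in mm; the calibration is good to about 2 mm. A picture is of the moment at which its call begins. There is no depth.
- env.job_done(): hands the job in; it is judged then, once.
Trained networks look in the newest picture that a camera, given by its name, has taken for a name from the list of things; names that differ only in an ending like _2 or _b are one class to them, and where a whole thing is asked for, a point or a joint stands for the part that bears it (a point fixed in the world has none). Each returns a list of dicts, best first, with "score" (0 to 1); they miss things now and then, are a little off and sometimes report something else, mostly with a low value. They report only what shows in the picture. A call takes as long as a camera call. They do not tell look-alikes from the thing itself.
- finder.boxes_of(query, camera): "rect" ([left, top, width, height] in pixels, round what is visible of it).
- finder.trace(query, camera): "pixels" (480x640 bool, what is visible of it) and "rect" ([left, top, width, height] in pixels, round what is visible of it).
The state is a dict: "time_s": time; "qpos": joint angles; "qvel": joint speeds; "effort": joint torques, N m; "ee_pos": TCP position; "ee_rot": TCP orientation; "force": force on the tool from outside, world axes, zero at the start; "torque": the same for the moment, N m; "gripper_width": finger opening in mm; "gripper_force": force on a finger pad.
Only numpy, scipy, OpenCV 4.12 (cv2) and the standard library are available. Lean on these libraries where they do the work, as an engineer would, in place of code of your own. Each camera call takes 0.05 s, during which the arm holds its last target. There are 200 camera calls.

## Task

Lift the paperweight off the sloping tile panel and stand it in the middle of the cork coaster. Then take the hand roller from its rack, lay its wheel flat on the slope across both rows (axle pointing up the slope) and roll it sideways from one end to the other with steady, moderate pressure until every tile is level with the rims; press the tiles only with the rolling wheel. Finally hang the roller back upright in the middle of its rack, and leave the remotes, cup and tin where they are.

Things in the scene. Friction and masses are not known exactly. Their poses are not given: they have to be found in the camera images.
- deck: Face of the sloping wooden board, leaning back 30 degrees from level, turned up and roughly towards the robot. Origin: centre of the face. x up the slope, y sideways along it, z out of the face (normal). Rims left and right (|y| = 82 to 104 mm) and top (x = 51 to 69 mm) are level with z = 0; a ledge along the bottom (x = -65 to -53 mm) rises to z = +10 mm.
- easel: The easel that carries the board, fixed, base 170 x 230 mm; origin on the table, 75 mm straight below the centre of the board's face. The tile panel fills x = -49.5 to +48.5 mm, y = -80 to +80 mm of the face: lower row a1-a5 (centres x = -25.5 mm), upper row b1-b5 (x = +24.5 mm), columns 1-5 at y = -64, -32, 0, 32, 64 mm; tiles 48 x 30.5 mm, patterned, hard.
- weight_grip (a point): Paperweight: marble slab 50 x 64 x 14 mm with a square brass grip 24 x 24 x 36 mm on it, 0.2 kg, loose. This point is the grip's centre, 32 mm above the slab's underside; z points from the slab along the grip, the 50 mm side is along x. At the start the slab lies flat on the lower row of tiles, near the bottom ledge.
- coaster: Round cork coaster fixed on the table, 110 mm across, 6 mm thick; origin at the centre of its underside, z up. It may be left or right of the board.
- roller_grip (a point): Sprung hand roller, 0.3 kg, loose. This point: centre of its red grip (26 mm along x, 30 mm along y, 60 mm high); z along the grip away from the wheel, x along the wheel's axle. Under the grip is an aluminium crossbar 140 x 30 x 8 mm, then a sprung fork with a black wheel 44 mm in diameter, 92 mm long, its axle 80 mm below this point. At the start it hangs upright in its rack.
- roller_wheel (a joint): Turn of the roller's wheel about its axle (rad), 0 at the start, free to turn both ways; 1 rad is 22 mm of rolling.
- roller_spring (a joint): How far the roller's sprung fork is pushed in towards the grip (m): 0 unloaded, 0.008 fully in; it begins to give at about 5 N and takes about 11 N at 0.005, 14 N at 0.008.
- rack: White roller rack fixed on the table, left or right of the board: base 160 x 70 x 10 mm, two posts (14 mm along x, 36 mm along y, flat tops 81 mm above the table), 116 mm clear between them along x. The roller hangs with its crossbar on the post tops, wheel between them, axle along x, its grip's centre 119 mm above the table over the rack's origin. Origin: centre of underside, z up.
- tile_a1 (a joint): How far tile a1 has been pressed in (m): 0 = standing 4 mm proud, 0.004 = level with the rims. A push of more than about 2.5 N on it sinks it; it stays down.
- tile_a2 (a joint): How far tile a2 has been pressed in (m): 0 = standing 4 mm proud, 0.004 = level with the rims. A push of more than about 2.5 N on it sinks it; it stays down.
- tile_a3 (a joint): How far tile a3 has been pressed in (m): 0 = standing 4 mm proud, 0.004 = level with the rims. A push of more than about 2.5 N on it sinks it; it stays down.
- tile_a4 (a joint): How far tile a4 has been pressed in (m): 0 = standing 4 mm proud, 0.004 = level with the rims. A push of more than about 2.5 N on it sinks it; it stays down.
- tile_a5 (a joint): How far tile a5 has been pressed in (m): 0 = standing 4 mm proud, 0.004 = level with the rims. A push of more than about 2.5 N on it sinks it; it stays down.
- tile_b1 (a joint): How far tile b1 has been pressed in (m): 0 = standing 4 mm proud, 0.004 = level with the rims. A push of more than about 2.5 N on it sinks it; it stays down.
- tile_b2 (a joint): How far tile b2 has been pressed in (m): 0 = standing 4 mm proud, 0.004 = level with the rims. A push of more than about 2.5 N on it sinks it; it stays down.
- tile_b3 (a joint): How far tile b3 has been pressed in (m): 0 = standing 4 mm proud, 0.004 = level with the rims. A push of more than about 2.5 N on it sinks it; it stays down.
- tile_b4 (a joint): How far tile b4 has been pressed in (m): 0 = standing 4 mm proud, 0.004 = level with the rims. A push of more than about 2.5 N on it sinks it; it stays down.
- tile_b5 (a joint): How far tile b5 has been pressed in (m): 0 = standing 4 mm proud, 0.004 = level with the rims. A push of more than about 2.5 N on it sinks it; it stays down.
- roller: The same hand roller as a body; origin on the wheel's axle (spring unloaded), axes as at its grip.
- paperweight: The same paperweight as a body; origin at the centre of the slab's underside, axes as at its grip.
- remote_black: Bystander: black remote control 170 x 45 x 20 mm, origin centre of underside.
- remote_grey: Bystander: grey remote control 150 x 42 x 18 mm, origin centre of underside.
- cup: Bystander: white cup 76 mm across, 95 mm tall, origin centre of underside.
- tin: Bystander: square tin 100 x 100 x 45 mm with a round stone coaster on it, origin centre of underside.
Things that resemble listed ones, but are neither listed nor needed, are in the scene too. What is shaped like the roller but purple is not meant.

How it is judged:
By the outcome, as a careful person would: the job done as asked, in the order asked, and still so for the second after the job is handed in, with the robot touching nothing.
It also fails if it takes over 64 s, if anything falls off the work surface, if the arm or the gripper's body presses on something with over 40 N, if the wrist force passes 120 N, or if a joint passes its speed limit or range.

## Working session

There is one attempt and no reset: what is moved stays moved. The work goes in short steps, Python scripts to look and compute and a tool call to move; the robot and the scene stay as the last step left them, time stands still between calls to the robot, and variables do not carry over. Pictures are saved under pics/ and viewed, at most 10 in all, crops included, and the job is handed in when it is done.

Besides the shell and the picture viewer there is one more tool, called after ">>>" as name(argument=value, ...), one argument or row to a line, values as JSON. apply_moves: Moves the arm, as the interface text tells. Its arguments: {"type":"object","properties":{"increments":{"type":"array","items":{"type":"array","items":{"type":"number"}}},"newtons":{"type":"number"}},"required":["increments"]}

```bash
mkdir -p pics; ls; cat > h.py <<'E'
import numpy as np,cv2
from workcell import status,cams,env,finder
from scipy.spatial.transform import Rotation as Ro
def grab(n,f=None):
    d=cams.grab_frame(n)
    if f: cv2.imwrite('pics/'+f,d['color'][:,:,::-1])
    return d
def proj(d,X):
    c=np.atleast_2d(X)@np.array(d['R']).T+np.array(d['t']); p=c@np.array(d['intrinsics']).T
    return p[:,:2]/p[:,2:]
def onz(d,uv,z):
    R=np.array(d['R']);t=np.array(d['t']);C=-R.T@t
    r=R.T@np.linalg.solve(np.array(d['intrinsics']),np.array([uv[0],uv[1],1.]))
    return C+r*(z-C[2])/r[2]
def tri(ds,uvs):
    A=[];b=[]
    for d,uv in zip(ds,uvs):
        R=np.array(d['R']);t=np.array(d['t']);C=-R.T@t
        r=R.T@np.linalg.solve(np.array(d['intrinsics']),np.array([uv[0],uv[1],1.]));r/=np.linalg.norm(r)
        P=np.eye(3)-np.outer(r,r);A.append(P);b.append(P@C)
    return np.linalg.lstsq(np.vstack(A),np.hstack(b),rcond=None)[0]
E
python3 - <<'E'
from h import *
s=status.state();print(s['time_s'],s['ee_pos'],s['ee_rot'],s['force'])
a=grab('scene','s0.png');b=grab('top','t0.png')
for d in(a,b):print(np.round(-np.array(d['R']).T@d['t']),np.round(d['intrinsics'],1).tolist())
for q in['easel','deck','paperweight','weight_grip','coaster','roller_grip','roller','rack','remote_black','cup','tin']:
  for n in('scene','top'):
    print(q,n,[(np.round(r['rect']).tolist(),round(r['score'],2)) for r in finder.boxes_of(q,n)][:3])
E
```

```text
pics
0.0 [ 142.582093   -556.56105365  227.13168138] [-1.79901222e+02 -2.20009057e-03  1.43672955e+01] [0.33575434 0.58247627 0.01596106]
[1361.  446.  939.] [[615.1, 0.0, 319.1], [0.0, 615.1, 243.1], [0.0, 0.0, 1.0]]
[ 503.   72. 1093.] [[506.0, 0.0, 319.6], [0.0, 506.0, 235.4], [0.0, 0.0, 1.0]]
easel scene [([202.0, 238.0, 136.0, 95.0], 0.73), ([272.0, 236.0, 32.0, 30.0], 0.59)]
easel top [([301.0, 160.0, 109.0, 82.0], 0.69)]
deck scene [([203.0, 236.0, 127.0, 57.0], 0.86)]
deck top [([303.0, 158.0, 107.0, 73.0], 0.83), ([204.0, 191.0, 32.0, 70.0], 0.41)]
paperweight scene [([397.0, 252.0, 27.0, 57.0], 0.64), ([269.0, 237.0, 34.0, 30.0], 0.61)]
paperweight top [([200.0, 188.0, 46.0, 79.0], 0.74), ([326.0, 198.0, 36.0, 28.0], 0.67)]
weight_grip scene [([266.0, 237.0, 41.0, 31.0], 0.83), ([252.0, 250.0, 15.0, 8.0], 0.49)]
weight_grip top [([363.0, 294.0, 76.0, 21.0], 0.63), ([333.0, 200.0, 31.0, 24.0], 0.55)]
coaster scene [([156.0, 206.0, 49.0, 35.0], 0.73)]
coaster top [([458.0, 217.0, 54.0, 52.0], 0.88)]
roller_grip scene [([394.0, 254.0, 30.0, 61.0], 0.92), ([449.0, 192.0, 46.0, 
[... 172 characters left out ...]
0, 61.0], 0.94), ([443.0, 309.0, 81.0, 61.0], 0.85), ([448.0, 191.0, 48.0, 62.0], 0.69)]
roller top [([105.0, 186.0, 70.0, 24.0], 0.84), ([203.0, 190.0, 31.0, 71.0], 0.83), ([173.0, 314.0, 37.0, 68.0], 0.56)]
rack scene [([385.0, 259.0, 43.0, 84.0], 0.83)]
rack top [([202.0, 190.0, 44.0, 76.0], 0.95)]
remote_black scene [([328.0, 218.0, 73.0, 36.0], 0.92)]
remote_black top [([260.0, 293.0, 81.0, 22.0], 0.95)]
cup scene [([119.0, 269.0, 44.0, 55.0], 0.67), ([398.0, 282.0, 26.0, 24.0], 0.19), ([415.0, 292.0, 6.0, 15.0], 0.16)]
cup top [([428.0, 98.0, 47.0, 46.0], 0.62)]
tin scene [([284.0, 344.0, 74.0, 72.0], 0.69), ([241.0, 246.0, 18.0, 7.0], 0.32)]
tin top [([237.0, 91.0, 50.0, 57.0], 0.88)]
```

```bash
python3 - <<'E'
import cv2
for n,r in(('s0',(110,170,430,260)),('t0',(90,70,440,330))):
    im=cv2.imread(f'pics/{n}.png');x,y,w,h=r
    cv2.imwrite(f'pics/{n}c.png',cv2.resize(im[y:y+h,x:x+w],None,fx=1.8,fy=1.8,interpolation=3))
E
```

```text
(no output)
```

View pics/s0c.png

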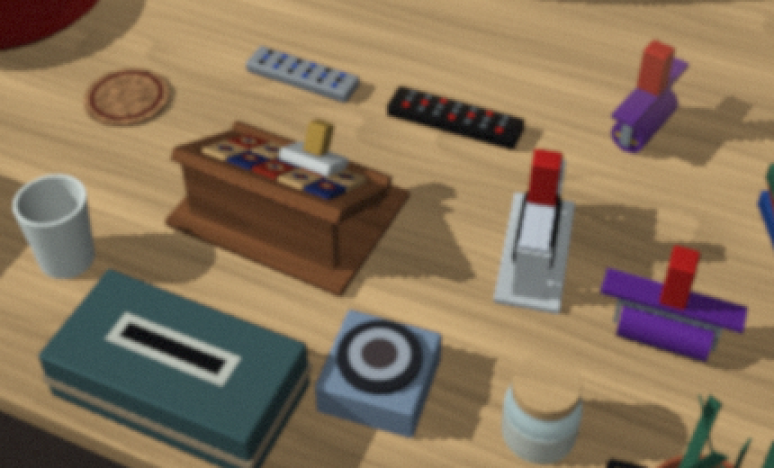

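View pics/t0c.png

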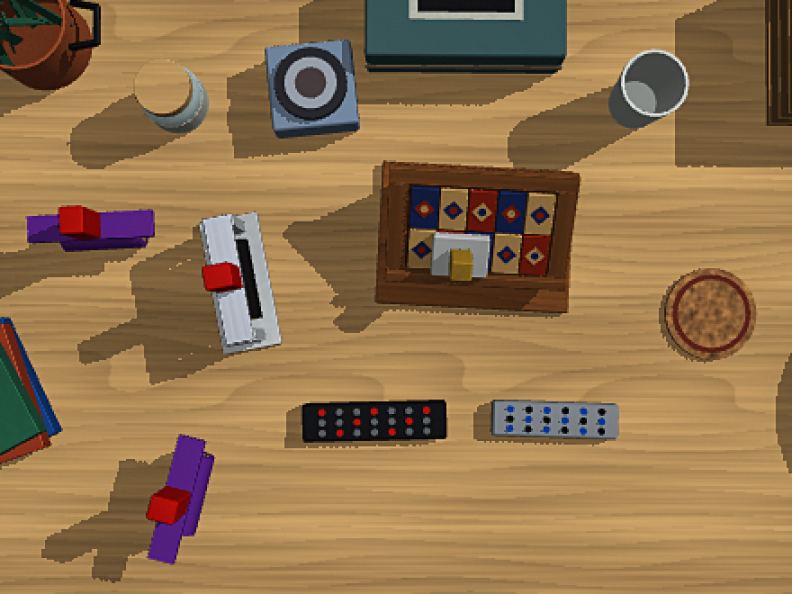

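The scene view shows the board in the middle, the roller in the white rack at crop (540,190), the coaster at (125,95), and purple decoys. In the top view, image up is +x and left is +y. The paperweight is at crop (460,262), the rack at (240,280) and the coaster at (710,313).

```bash
cat > m1.py <<'E'
from h import *
from scipy.optimize import least_squares
t=grab('top');s=grab('scene')
P=lambda l:np.array(l)/1.8+np.array([90,70])
ci=P([710,313]);
m=finder.trace('coaster','top')[0];r=m['rect'];print('coaster',onz(t,(r[0]+r[2]/2,r[1]+r[3]/2),6), onz(t,P([711,313]),6))
def fit(loc,uv,f,x0):
    r=least_squares(lambda p:(proj(t,f(p,loc))-uv).ravel(),x0);return np.round(r.x,2),np.sqrt(r.cost*2/len(uv))
def deck(p,L):
    return L@(Ro.from_euler('ZY',[p[2],-30],degrees=True).as_matrix()).T+[p[0],p[1],75]
L=np.array([[69,104,0],[69,-104,0],[48.5,80,4],[48.5,-80,4.]])
uv=P([[384,161],[580,173],[411,185],[557,196]])
print('deck',fit(L,uv,deck,[600,50,0]))
def rk(p,L):return L@Ro.from_euler('Z',p[2],degrees=True).as_matrix().T+[p[0],p[1],0]
# crossbar top corners z=89; rack base right corners z=10
L=np.array([[70,15,89],[-70,15,89],[70,-15,89],[80,-35,10],[-80,-35,10.],])
uv=P([[201,219],[227,343],[231,214],[258,212],[281,344]])
print('rack',fit(L,uv,rk,[550,270,10]))
# grips: colour centroid of connected components
hsv=cv2.cvtColor(t['color'],cv2.COLOR_RGB2HSV);
def comp(d,lo,hi,near):
    h=cv2.cvtColor(d['color'],cv2.COLOR_RGB2HSV);m=cv2.inRange(h,lo,hi)
    n,l,st,c=cv2.connectedComponentsWithStats(m)
    return [(c[i].round(1),st[i].tolist()) for i in range(1,n) if st[i,4]>20 and np.hypot(*(c[i]-near))<35]
print(comp(t,(15,100,60),(30,255,255),P([460,262])),'\n',comp(t,(0,200,100),(4,255,255),P([222,277])))
E
python3 m1.py
```

```text
coaster [ 521.86526541 -302.01532907    6.        ] [ 522.20932579 -301.36621298    6.        ]
deck (array([615.49, -15.26,  -3.22]), np.float64(1.9181536485385404))
rack (array([555.08, 261.15,  10.99]), np.float64(0.7920177345077055))
[(array([341.5, 185.3]), [334, 174, 16, 24, 279]), (array([357.5, 187.3]), [353, 183, 10, 10, 39]), (array([322.9, 207. ]), [316, 197, 17, 22, 229]), (array([370.9, 210.1]), [363, 199, 17, 23, 270]), (array([345.9, 216.9]), [340, 208, 13, 18, 203])] 
 [(array([212.5, 222.8]), [202, 216, 22, 15, 258])]
```

```bash
python3 - <<'E'
from h import *
t=grab('top');s=grab('scene')
X=tri([s,t],[(110+319/1.8,170+137/1.8),(345.9,216.9)]);print(X)
R=Ro.from_euler('ZY',[-3.2,-30],degrees=True).as_matrix()
print('deck frame',R.T@(X-[615.5,-15.3,75]))
G=np.array([615.5,-15.3,75])+R@[-26,X[1]*0+(R.T@(X-[615.5,-15.3,75]))[1],36]
H=G+R@[0,0,100];print(G,H)
p=np.array(status.state()['ee_pos']);print(p,H-p)
w=grab('wrist');Rt=Ro.from_euler('xyz',status.state()['ee_rot'],degrees=True).as_matrix()
C=-np.array(w['R']).T@w['t'];print('cam in tool',Rt.T@(C-p), (np.array(w['R'])@Rt).round(2).tolist(),w['intrinsics'][0])
E
```

```text
[572.15779067   6.2531839   90.94885373]
deck frame [-30.544443    19.10015004  36.05099237]
[576.11271365   6.03206937  93.17691454] [526.19067544   8.82314462 179.77945491]
[ 142.69747363 -556.9980841   227.97224692] [383.49320181 565.82122872 -48.192792  ]
cam in tool [  84.62004904   -0.39249213 -156.37365629] [[-0.0, 1.0, 0.0], [-0.95, 0.0, -0.3], [-0.3, -0.0, 0.95]] [409.59181084   0.         319.32497536]
```

>>> apply_moves(
  increments=[
    [1, 0.0225, 0.033, 0, 0, 0, -3.5],
    [1, 0.0225, 0.033, 0, 0, 0, -3.5],
    [1, 0.0225, 0.033, 0, 0, 0, -3.5],
    [1, 0.0225, 0.033, 0, 0, 0, -3.5],
    [1, 0.0225, 0.033, 0, 0, 0, -3.6],
  ],
)

```text
time_s: 1.92
ee_pos: [255.8, -390.4, 228.0]
ee_rot: [180.0, -0.0, -3.5]
force: [1.4, -0.0, 0.3]
gripper_width: 91.2
gripper_force: 0.0
```

>>> apply_moves(
  increments=[
    [1, 0.0225, 0.033, 0, -0.28, -5, 0],
    [1, 0.0225, 0.033, 0, -0.28, -5, 0],
    [1, 0.0225, 0.033, 0, -0.28, -5, 0],
    [1, 0.0225, 0.033, 0, -0.28, -5, 0],
    [1, 0.0225, 0.033, 0, -0.28, -5, 0],
  ],
)

```text
time_s: 2.33
ee_pos: [368.4, -225.8, 228.7]
ee_rot: [180.0, -25.3, -3.3]
force: [0.5, 0.8, -0.0]
gripper_width: 91.1
gripper_force: 0.0
```

>>> apply_moves(
  increments=[
    [1, 0.0225, 0.033, -0.005, -0.28, -5, 0],
    [1, 0.0225, 0.033, -0.005, 0, 0, 0],
    [1, 0.0225, 0.033, -0.005, 0, 0, 0],
    [1, 0.0225, 0.033, -0.005, 0, 0, 0],
    [1, 0.0225, 0.033, -0.005, 0, 0, 0],
  ],
)

```text
time_s: 2.75
ee_pos: [477.9, -64.5, 204.0]
ee_rot: [180.0, -30.1, -3.2]
force: [0.3, -1.0, -1.4]
gripper_width: 91.4
gripper_force: 0.0
```

>>> apply_moves(
  increments=[
    [1, 0.0225, 0.033, -0.005, 0, 0, 0],
    [1, 0.0225, 0.034, -0.005, 0, 0, 0],
    [1, 0, 0, 0, 0, 0, 0],
  ],
)

```text
time_s: 3.0
ee_pos: [522.8, 1.5, 194.3]
ee_rot: [-179.9, -30.1, -2.9]
force: [0.6, -0.1, 1.4]
gripper_width: 91.1
gripper_force: 0.0
```

```bash
python3 - <<'E'
from h import *
s=status.state();print(s['time_s'],s['ee_pos'],s['ee_rot'],s['qpos'])
w=grab('wrist','w1.png')
for q in('weight_grip','paperweight','deck'):print(q,[(r['rect'],r['score']) for r in finder.boxes_of(q,'wrist')][:2])
D=np.array([615.5,-15.3,75]);R=Ro.from_euler('ZY',[-3.2,-30],degrees=True).as_matrix()
L=np.array([[69,104,0],[69,-104,0],[48.5,80,4],[48.5,-80,4.],[-53,80,10],[-53,-80,10]])
im=w['color'][:,:,::-1].copy()
for p in proj(w,L@R.T+D):cv2.circle(im,tuple(int(v) for v in p),4,(0,255,0),1)
cv2.imwrite('pics/w1c.png',im)
E
```

```text
3.0 [522.78897267   1.53121073 194.30625805] [-179.94552588  -30.09572159   -2.85192033] [ -0.35630507   3.24229752 121.53459206  -2.8140567   25.17552227
  94.70659475]
weight_grip [([264.5, 212.2, 89.1, 66.8], 0.59), ([232.9, 206.6, 41.2, 59.3], 0.36)]
paperweight [([264.8, 210.0, 89.3, 67.4], 0.89)]
deck [([194.8, 108.2, 290.3, 184.0], 0.67)]
```

View pics/w1c.png

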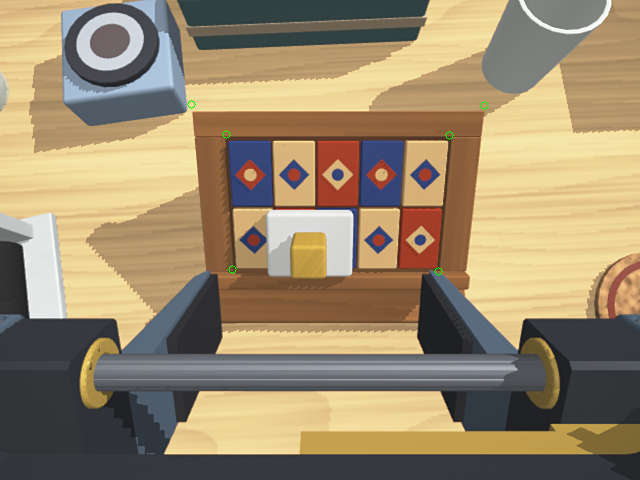

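The wrist view shows the deck with tile corners at about (228,141) and (448,141). The paperweight is aligned with the deck, and the top face of its grip is at about (309,264). My deck overlay is off by a few mm, so I'll refit it.

```bash
python3 - <<'E'
from h import *
from scipy.optimize import least_squares
w=grab('wrist');s=status.state()
def deck(p,L):return L@(Ro.from_euler('ZY',[p[2],-30],degrees=True).as_matrix()).T+[p[0],p[1],75]
L=np.array([[69,104,0],[69,-104,0],[48.5,80,4],[48.5,-80,4.],[-53,104,10],[-53,-104,10]])
uv=np.array([[193,112],[484,111],[228,141],[448,140],[203,272],[469,272]])
r=least_squares(lambda p:(proj(w,deck(p,L))-uv).ravel(),[615,-15,-3]);print(r.x,r.fun.reshape(-1,2).round(1).tolist())
p=r.x;R=Ro.from_euler('ZY',[p[2],-30],degrees=True).as_matrix();D=np.array([p[0],p[1],75])
# grip top ray ∩ deck z=54
Rw=np.array(w['R']);C=-Rw.T@w['t'];ry=Rw.T@np.linalg.solve(w['intrinsics'],[309,264,1])
Cd=R.T@(C-D);rd=R.T@ry;print('grip top deck',Cd+rd*(54-Cd[2])/rd[2])
for uv2 in((268,211),(354,211)):
    rd=R.T@(Rw.T@np.linalg.solve(w['intrinsics'],[*uv2,1]));print('slab top edge',Cd+rd*(18-Cd[2])/rd[2])
print('tcp deck',R.T@(np.array(s['ee_pos'])-D),'tool rot in deck',(R.T@Ro.from_euler('xyz',s['ee_rot'],degrees=True).as_matrix()).round(3).tolist())
print('n',R[:,2],'x',R[:,0],'y',R[:,1])
E
```

```text
[607.34675793 -22.26465458  -3.22354198] [[-2.2, -2.7], [1.2, -2.0], [-2.4, -1.5], [2.3, -0.7], [-1.1, 3.2], [2.3, 2.9]]
grip top deck [-27.34598964  20.04768235  54.        ]
slab top edge [-0.43054178 49.99422011 18.        ]
slab top edge [ -0.48779608 -11.50668831  18.        ]
tcp deck [-17.81397002  12.25048252 147.7254284 ] tool rot in deck [[1.0, -0.002, -0.001], [-0.002, -1.0, -0.001], [-0.001, 0.001, -1.0]]
n [-0.49920887  0.02811587  0.8660254 ] x [ 0.86465513 -0.04869812  0.5       ] y [5.62317447e-02 9.98417744e-01 1.73472348e-18]
```

```bash
python3 - <<'E'
from h import *
import pickle
s=status.state();w=grab('wrist','w2.png');pickle.dump((s,w),open('w2.pkl','wb'));print(s['time_s'],s['ee_pos'],s['ee_rot'])
cv2.imwrite('pics/w2c.png',cv2.resize(cv2.imread('pics/w2.png')[90:310,180:500],None,fx=2.5,fy=2.5,interpolation=3))
E
```

```text
3.25 [518.88683893  -5.01261934 194.02698877] [179.98167207 -29.93574451  -3.33765316]
```

View pics/w2c.png

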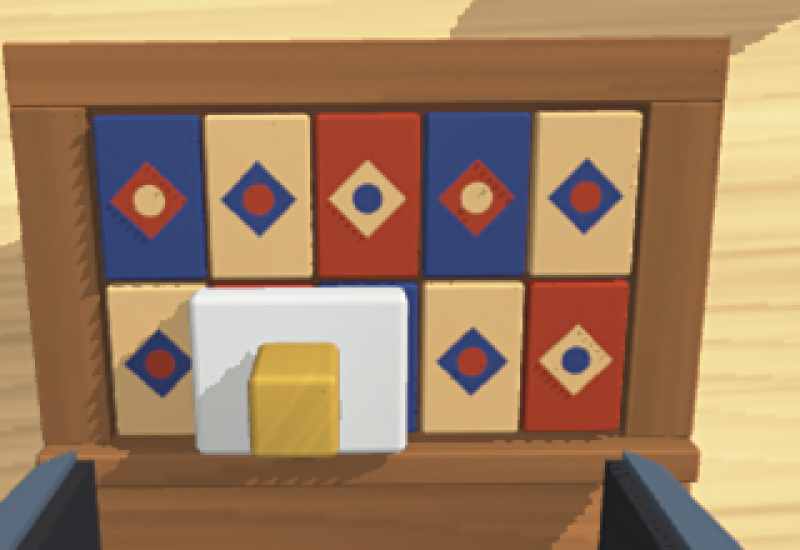

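```bash
python3 - <<'E'
from h import *
import pickle
from scipy.optimize import least_squares
s,w=pickle.load(open('w2.pkl','rb'))
c=lambda l:np.array(l)/2.5+[180,90]
def deck(p,L):return L@(Ro.from_euler('ZY',[p[2],-30],degrees=True).as_matrix()).T+[p[0],p[1],75+(p[3] if len(p)>3 else 0)]
L=np.array([[69,104,0],[69,-104,0]]+[[24.5,y,4] for y in(64,32,0,-32,-64)]+[[-25.5,-64,4],[-25.5,-32,4],[-49.5,79.2,4],[-49.5,-79.2,4],[48.5,79.2,4],[48.5,-79.2,4.]])
uv=c([[4,43],[730,38],[148,201],[258,199],[368,198],[477,197],[586,196],[576,359],[472,361],[116,436],[624,431],[93,116],[643,111]])
for x0 in([615,-15,-3,0],[615,-15,-3]):
    r=least_squares(lambda p:(proj(w,deck(p,L))-uv).ravel(),x0);print(r.x,r.fun.reshape(-1,2).round(1).tolist())
p=r.x;R=Ro.from_euler('ZY',[p[2],-30],degrees=True).as_matrix();D=np.array([p[0],p[1],75])
Rw=np.array(w['R']);C=-Rw.T@w['t'];Cd=R.T@(C-D)
def at(uvc,z):
    rd=R.T@(Rw.T@np.linalg.solve(w['intrinsics'],[*c(uvc),1]));return Cd+rd*(z-Cd[2])/rd[2]
print('grip',at((294.5,416),54),'slab corners',at((193,288),18)[:2],at((408,287),18)[:2])
print('tcp deck',R.T@(np.array(s['ee_pos'])-D))
print('coaster yaw etc; n',R[:,2])
E
```

```text
[611.43857393 -15.92766987  -2.770891    -1.42708011] [[-0.8, -0.1], [0.8, -0.8], [1.0, -0.3], [0.5, 0.1], [0.0, 0.1], [-0.1, 0.1], [-0.2, 0.1], [-0.1, 0.1], [0.1, -0.3], [0.7, 0.3], [-1.8, 0.3], [-0.4, 0.3], [0.2, 0.2]]
[610.8992112  -15.83542703  -2.76931766] [[-1.6, -0.5], [1.5, -1.2], [0.5, -0.3], [0.3, 0.1], [-0.0, 0.0], [0.1, 0.0], [0.2, 0.0], [0.3, 0.3], [0.2, -0.1], [0.2, 0.7], [-1.4, 0.6], [-1.0, 0.1], [0.7, -0.0]]
grip [-25.17748019  20.46069351  54.        ] slab corners [ 1.23503675 50.50484646] [  0.91671493 -11.07226788]
tcp deck [-20.53134468   6.36460027 149.29430539]
coaster yaw etc; n [-0.49941608  0.02415745  0.8660254 ]
```

>>> apply_moves(
  increments=[
    [1, 0.003, 0.011, -0.004, 0, 0, 0],
    [1, 0.015, 0.001, -0.028, 0, 0, 0],
    [1, 0.017, -0.001, -0.032, 0, 0, 0],
    [1, 0.0175, 0.0005, -0.0352, 0, 0, 0],
    [1, 0, 0, 0, 0, 0, 0],
  ],
  newtons=25,
)

```text
time_s: 3.72
ee_pos: [570.3, 5.5, 87.0]
ee_rot: [179.9, -29.2, -3.4]
force: [-1.3, 0.2, -0.9]
gripper_width: 91.5
gripper_force: 0.0
```

>>> apply_moves(
  increments=[
    [-1, 0, 0, 0, 0, 0, 0],
    [-1, 0, 0, 0, 0, 0, 0],
    [-1, 0, 0, 0, 0, 0, 0],
    [-1, 0, 0, 0, 0, 0, 0],
    [-1, 0, 0, 0, 0, 0, 0],
  ],
  newtons=25,
)

```text
time_s: 4.13
ee_pos: [572.4, 7.2, 97.3]
ee_rot: [-180.0, -30.2, -3.3]
force: [-0.1, 0.0, -0.0]
gripper_width: 60.8
gripper_force: 0.0
```

>>> apply_moves(
  increments=[
    [-1, 0, 0, 0, 0, 0, 0],
    [-1, 0, 0, 0, 0, 0, 0],
    [-1, 0, 0, 0, 0, 0, 0],
    [-1, 0, 0, 0, 0, 0, 0],
    [-1, 0, 0, 0, 0, 0, 0],
  ],
)

```text
time_s: 4.55
ee_pos: [572.0, 7.5, 94.9]
ee_rot: [180.0, -30.0, -3.2]
force: [-0.2, 0.1, 0.1]
gripper_width: 27.3
gripper_force: 0.0
```

>>> apply_moves(
  increments=[
    [-1, 0, 0, 0, 0, 0, 0],
    [-1, 0, 0, 0, 0, 0, 0],
  ],
)

```text
time_s: 4.72
ee_pos: [571.9, 7.4, 94.8]
ee_rot: [180.0, -29.9, -3.3]
force: [-1.0, -0.9, 1.2]
gripper_width: 24.0
gripper_force: 25.0
```

>>> apply_moves(
  increments=[
    [-1, -0.005, 0.0, 0.009, 0, 0, 0],
    [-1, -0.01, 0.0005, 0.017, 0, 0, 0],
    [-1, -0.012, 0.0005, 0.021, 0, 0, 0],
    [-1, -0.012, 0.0005, 0.021, 0, 0, 0],
    [-1, -0.005, -0.02, 0.009, 0.24, 5, 0],
  ],
)

```text
time_s: 5.13
ee_pos: [522.2, -8.8, 171.4]
ee_rot: [180.0, -24.6, -3.0]
force: [-0.5, -1.6, -3.6]
gripper_width: 23.6
gripper_force: 25.0
```

>>> apply_moves(
  increments=[
    [-1, 0, -0.038, 0, 0.24, 5, 0],
    [-1, 0, -0.038, 0, 0.24, 5, 0],
    [-1, 0, -0.038, 0, 0.24, 5, 0],
    [-1, 0, -0.038, 0, 0.24, 5, 0],
    [-1, 0, -0.038, 0, 0.24, 5, 0],
  ],
)

```text
time_s: 5.55
ee_pos: [527.4, -202.8, 173.0]
ee_rot: [179.8, 0.2, -3.2]
force: [1.7, 0.8, -1.7]
gripper_width: 23.7
gripper_force: 25.0
```

>>> apply_moves(
  increments=[
    [-1, 0, -0.038, -0.01, 0, 0, 0],
    [-1, -0.002, -0.036, -0.02, 0, 0, 0],
    [-1, -0.002, -0.02, -0.02, 0, 0, 0],
    [-1, -0.002, -0.006, -0.02, 0, 0, 0],
    [-1, 0, 0, -0.01, 0, 0, 0],
  ],
)

```text
time_s: 5.97
ee_pos: [520.0, -302.0, 89.2]
ee_rot: [179.9, 0.3, -3.3]
force: [-0.0, 1.2, -2.8]
gripper_width: 24.0
gripper_force: 25.0
```

```bash
python3 - <<'E'
from h import *
t=grab('top','t1.png');s=status.state();print(s['time_s'],s['ee_pos'],s['ee_rot'],s['force'])
r=finder.trace('coaster','top')[0]
im=t['color'];h=cv2.cvtColor(im,cv2.COLOR_RGB2HSV)
# tile-centre check of top calibration
D=np.array([610.9,-15.8,75]);R=Ro.from_euler('ZY',[-2.8,-30],degrees=True).as_matrix()
L=np.array([[x,y,4] for x in(24.5,-25.5) for y in(64,32,0,-32,-64)])
a=im[:,:,::-1].copy();S=3;x0,y0=300,150
a=cv2.resize(a[y0:y0+140,x0:x0+260],None,fx=S,fy=S,interpolation=3)
th=np.linspace(0,6.28,60);circ=np.c_[522+55*np.cos(th),-302+55*np.sin(th),0*th+6]
for p in np.r_[proj(t,L@R.T+D)]:cv2.drawMarker(a,tuple(int(v) for v in ((p-[x0,y0]+.5)*S)),(0,255,0),1,10,1)
for p in proj(t,circ):cv2.circle(a,tuple(int(v) for v in ((p-[x0,y0]+.5)*S)),1,(0,255,0),-1)
cv2.imwrite('pics/t1c.png',a)
E
```

```text
6.0167 [ 519.57632294 -300.31282136   88.14121181] [179.96356499   0.41918302  -3.27000052] [-0.29787909  0.61231621 -3.43100919]
```

View pics/t1c.png

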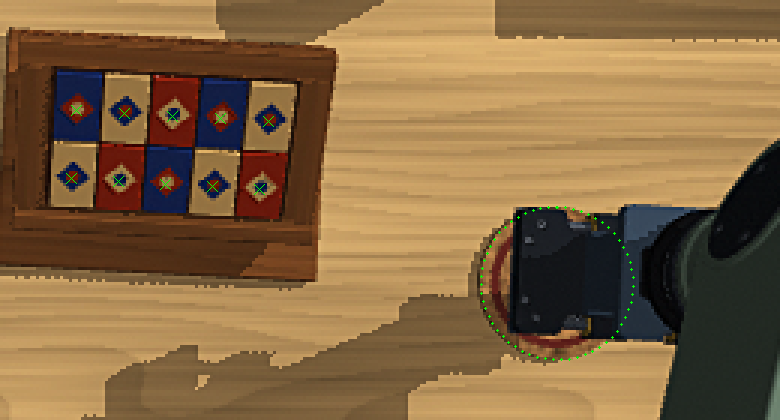

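Tile centres and coaster outline line up with my estimates, so I'll lower the paperweight.

>>> apply_moves(
  increments=[
    [-1, 0.0015, -0.001, -0.015, 0, 0, 0],
    [-1, 0.001, 0, -0.014, 0, 0, 0],
    [-1, 0, 0, -0.008, 0, 0, 0],
    [-1, 0, 0, 0, 0, 0, 0],
    [-1, 0, 0, 0, 0, 0, 0],
  ],
)

```text
time_s: 6.48
ee_pos: [525.0, -301.4, 55.7]
ee_rot: [179.7, 0.0, -3.1]
force: [-0.2, -0.6, -1.7]
gripper_width: 23.5
gripper_force: 25.0
```

>>> apply_moves(
  increments=[
    [-1, 0, 0, 0, 0, 0, 0],
    [-1, 0, 0, 0, 0, 0, 0],
  ],
)

```text
time_s: 6.65
ee_pos: [525.3, -302.2, 56.1]
ee_rot: [179.7, -0.0, -3.2]
force: [0.8, -0.5, -1.7]
gripper_width: 23.8
gripper_force: 25.0
```

>>> apply_moves(
  increments=[
    [-1, -0.002, 0, -0.007, 0, 0, 0],
    [-1, -0.001, 0, -0.005, 0, 0, 0],
    [-1, 0, 0, -0.002, 0, 0, 0],
    [-1, 0, 0, -0.001, 0, 0, 0],
    [-1, 0, 0, 0, 0, 0, 0],
  ],
)

```text
time_s: 7.07
ee_pos: [520.7, -301.8, 40.0]
ee_rot: [179.8, 0.2, -3.2]
force: [-2.6, 0.6, 3.0]
gripper_width: 23.7
gripper_force: 25.0
```

>>> apply_moves(
  increments=[
    [-1, 0, 0, -0.001, 0, 0, 0],
    [-1, 0, 0, 0, 0, 0, 0],
    [-1, 0, 0, 0, 0, 0, 0],
  ],
)

```text
time_s: 7.32
ee_pos: [520.7, -301.8, 40.0]
ee_rot: [179.8, 0.2, -3.2]
force: [-5.0, 1.3, 8.3]
gripper_width: 23.7
gripper_force: 25.0
```

>>> apply_moves(
  increments=[
    [-1, 0, 0, 0.001, 0, 0, 0],
    [-1, 0, 0, 0, 0, 0, 0],
    [0.5, 0, 0, 0, 0, 0, 0],
    [0.5, 0, 0, 0, 0, 0, 0],
    [0.5, 0, 0, 0, 0, 0, 0],
  ],
)

```text
time_s: 7.73
ee_pos: [521.8, -302.2, 39.8]
ee_rot: [179.7, 0.0, -3.2]
force: [-0.8, 0.5, 0.1]
gripper_width: 40.9
gripper_force: 0.0
```

>>> apply_moves(
  increments=[
    [1, 0, 0, 0, 0, 0, 0],
    [1, 0, 0, 0.005, 0, 0, 0],
    [1, 0, 0, 0.02, 0, 0, 0],
    [1, 0, 0, 0.03, 0, 0, 0],
    [1, 0, 0, 0.04, 0, 0, 0],
  ],
)

```text
time_s: 8.15
ee_pos: [519.9, -301.1, 133.6]
ee_rot: [179.9, 0.4, -3.2]
force: [0.8, -0.9, -0.2]
gripper_width: 74.5
gripper_force: 0.0
```

>>> apply_moves(
  increments=[
    [1, 0.0025, 0.02, 0.035, 0, 0, 0],
    [1, 0.0025, 0.03, 0.025, 0, 0, 2.8],
    [1, 0.0025, 0.04, 0.01, 0, 0, 2.8],
    [1, 0.0025, 0.04, 0.005, 0, 0, 2.8],
    [1, 0.0025, 0.04, 0, 0, 0, 2.8],
  ],
)

```text
time_s: 8.57
ee_pos: [534.8, -130.9, 212.3]
ee_rot: [179.6, -0.2, 8.1]
force: [0.4, -0.7, -0.5]
gripper_width: 90.8
gripper_force: 0.0
```

>>> apply_moves(
  increments=[
    [1, 0.0025, 0.04, 0.005, 0, 0, 3],
    [1, 0.0025, 0.04, 0.005, 0, 0, 0],
    [1, 0.0025, 0.04, 0, 0, 0, 0],
    [1, 0.0025, 0.04, 0, 0, 0, 0],
    [1, 0.0025, 0.04, 0, 0, 0, 0],
  ],
)

```text
time_s: 8.98
ee_pos: [546.3, 69.9, 220.6]
ee_rot: [179.7, 0.0, 11.0]
force: [1.5, -0.1, 0.2]
gripper_width: 91.3
gripper_force: 0.0
```

>>> apply_moves(
  increments=[
    [1, 0.0025, 0.04, 0, 0, 0, 0],
    [1, 0.0025, 0.04, 0, 0, 0, 0],
    [1, 0.0025, 0.04, 0, 0, 0, 0],
    [1, 0.0015, 0.04, 0, 0, 0, 0],
    [1, 0, 0.03, 0, 0, 0, 0],
  ],
)

```text
time_s: 9.4
ee_pos: [555.4, 261.2, 220.2]
ee_rot: [179.8, 0.0, 11.1]
force: [-0.3, 0.3, 0.2]
gripper_width: 90.9
gripper_force: 0.0
```

>>> apply_moves(
  increments=[
    [1, 0, 0.04, 0, 0, 0, 0],
    [1, 0, 0, 0, 0, 0, 0],
    [1, 0, 0, 0, 0, 0, 0],
    [1, 0, 0, 0, 0, 0, 0],
  ],
)

```text
time_s: 9.73
ee_pos: [555.3, 297.6, 219.9]
ee_rot: [179.7, 0.1, 11.0]
force: [0.9, -0.3, 0.5]
gripper_width: 91.0
gripper_force: 0.0
```

```bash
python3 - <<'E'
from h import *
import pickle
s=status.state();w=grab('wrist','w3.png');t=grab('top','t2.png');sc=grab('scene');pickle.dump((s,w,t,sc),open('w3.pkl','wb'));print(s['time_s'],s['ee_pos'],s['ee_rot'])
L=np.array([[70,15,89],[-70,15,89],[70,-15,89],[-70,-15,89],[80,-35,10],[-80,-35,10.],[80,35,10],[-80,35,10],[13,15,149],[13,-15,149],[-13,15,149],[-13,-15,149]])
P=L@Ro.from_euler('Z',11,degrees=True).as_matrix().T+[555,261,0]
a=cv2.imread('pics/w3.png')
for p in proj(w,P):
    cv2.circle(a,tuple(int(v) for v in p),3,(0,255,0),1)
b=cv2.imread('pics/t2.png')[170:290,170:270];b=cv2.resize(b,None,fx=4,fy=4,interpolation=3)
for p in proj(t,P):cv2.circle(b,tuple(int(v) for v in (p-[170,170]+.5)*4),2,(0,255,0),-1)
print(proj(t,P).round(1).tolist())
c=np.zeros((480,640+100,3),np.uint8);c[:,:640]=a
cv2.imwrite('pics/w3c.png',a);cv2.imwrite('pics/t2c.png',b)
E
```

```text
9.7333 [555.3329981  297.5640959  219.91600161] [1.79690994e+02 8.82736208e-02 1.10440201e+01]
[[202.9, 191.8], [215.6, 261.2], [217.8, 189.0], [230.5, 258.4], [233.1, 187.3], [246.6, 260.8], [200.8, 193.3], [214.2, 266.9], [201.4, 218.0], [217.3, 215.0], [203.9, 231.7], [219.8, 228.7]]
```

View pics/w3c.png

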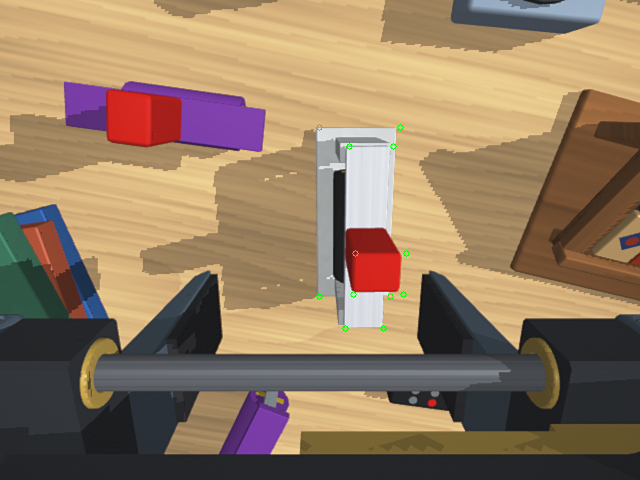

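The grip's top face is at (349–400, 252–292), about 3 mm toward +y of my prediction. The rack and crossbar match well, so I'll descend at y≈262.5.

>>> apply_moves(
  increments=[
    [1, 0, -0.018, 0, 0, 0, 0],
    [1, 0, -0.017, -0.01, 0, 0, 0],
    [1, 0, 0, -0.03, 0, 0, 0],
    [1, 0, 0, -0.03, 0, 0, 0],
    [1, 0, 0, -0.02, 0, 0, 0],
  ],
)

```text
time_s: 10.3
ee_pos: [554.8, 260.6, 128.0]
ee_rot: [179.7, 0.2, 10.9]
force: [-0.2, -0.6, -0.6]
gripper_width: 91.6
gripper_force: 0.0
```

>>> apply_moves(
  increments=[
    [1, 0, 0, -0.011, 0, 0, 0],
    [1, 0, 0, -0.004, 0, 0, 0],
    [0, 0, 0, 0, 0, 0, 0],
    [0, 0, 0, 0, 0, 0, 0],
    [-0.1, 0, 0, 0, 0, 0, 0],
  ],
  newtons=10,
)

```text
time_s: 10.72
ee_pos: [556.6, 263.3, 116.6]
ee_rot: [179.8, -0.1, 11.0]
force: [0.1, -0.9, 0.4]
gripper_width: 74.0
gripper_force: 0.0
```

>>> apply_moves(
  increments=[
    [-0.1, 0, 0, 0, 0, 0, 0],
    [-0.1, 0, 0, 0, 0, 0, 0],
    [-0.1, 0, 0, 0, 0, 0, 0],
    [-0.1, 0, 0, 0, 0, 0, 0],
    [-0.1, 0, 0, 0, 0, 0, 0],
  ],
)

```text
time_s: 11.13
ee_pos: [555.6, 263.0, 115.1]
ee_rot: [179.7, 0.1, 11.0]
force: [0.2, 0.5, 0.5]
gripper_width: 42.2
gripper_force: 0.0
```

>>> apply_moves(
  increments=[
    [-1, 0, 0, 0, 0, 0, 0],
    [-1, 0, 0, 0, 0, 0, 0],
    [-1, 0, 0, 0, 0, 0, 0],
  ],
  newtons=10,
)

```text
time_s: 11.38
ee_pos: [555.5, 262.9, 114.9]
ee_rot: [179.7, 0.1, 11.0]
force: [0.4, -0.1, 0.6]
gripper_width: 29.8
gripper_force: 10.0
```

>>> apply_moves(
  increments=[
    [-1, 0, 0, 0, 0, 0, 0],
    [-1, 0, 0, 0, 0, 0, 0],
    [-1, 0, 0, 0, 0, 0, 0],
  ],
  newtons=55,
)

```text
time_s: 11.63
ee_pos: [555.5, 262.9, 114.9]
ee_rot: [179.7, 0.1, 11.0]
force: [-0.5, 0.6, 0.0]
gripper_width: 29.5
gripper_force: 55.0
```

>>> apply_moves(
  increments=[
    [-1, 0, 0, 0.006, 0, 0, 0],
    [-1, 0, 0, 0.02, 0, 0, 0],
    [-1, 0, 0, 0.032, 0, 0, 0],
    [-1, 0, 0, 0.035, 0, 0, 0],
    [-1, 0, 0, 0.035, 0, 0, 0],
  ],
)

```text
time_s: 12.05
ee_pos: [554.8, 262.6, 243.6]
ee_rot: [179.7, 0.2, 11.0]
force: [0.7, 0.6, -3.1]
gripper_width: 30.0
gripper_force: 55.0
```

>>> apply_moves(
  increments=[
    [-1, 0, -0.01, 0.015, 0, 0, -4.6],
    [-1, 0, -0.02, 0, 0, 0, -4.6],
    [-1, 0, -0.025, 0, 0, 0, -4.6],
    [-1, 0, -0.025, 0, -0.24, -5, 0],
    [-1, 0, -0.025, 0, -0.24, -5, 0],
  ],
)

```text
time_s: 12.47
ee_pos: [556.2, 156.8, 257.4]
ee_rot: [179.7, -10.1, -2.8]
force: [0.4, -0.3, -2.4]
gripper_width: 29.8
gripper_force: 55.0
```

>>> apply_moves(
  increments=[
    [-1, 0, -0.025, 0, -0.24, -5, 0],
    [-1, 0, -0.025, 0, -0.24, -5, 0],
    [-1, 0, -0.02, -0.01, -0.24, -5, 0],
    [-1, 0, -0.008, -0.02, -0.24, -5, 0],
    [-1, -0.002, 0, -0.02, 0, 0, 0],
  ],
)

```text
time_s: 12.88
ee_pos: [548.4, 77.6, 205.3]
ee_rot: [179.7, -29.8, -2.9]
force: [-0.7, 0.8, -4.1]
gripper_width: 29.5
gripper_force: 55.0
```

>>> apply_moves(
  increments=[
    [-1, 0, 0, -0.01, 0, 0, 0],
    [-1, 0, 0, 0, 0, 0, 0],
    [-1, 0, 0, 0, 0, 0, 0],
    [-1, 0, 0, 0, 0, 0, 0],
  ],
)

```text
time_s: 13.22
ee_pos: [554.4, 80.1, 199.0]
ee_rot: [179.8, -30.1, -2.8]
force: [-0.5, 0.4, -2.5]
gripper_width: 29.3
gripper_force: 55.0
```

```bash
cat >> h.py <<'E'
D=np.array([610.9,-15.8,75]);RD=Ro.from_euler('ZY',[-2.8,-30],degrees=True).as_matrix()
def rep():
    s=status.state();Rt=Ro.from_euler('xyz',s['ee_rot'],degrees=True).as_matrix()
    print('t',s['time_s'],'p',np.round(s['ee_pos'],1),'deck',(RD.T@(np.array(s['ee_pos'])-D)).round(1),'Fdeck',(RD.T@s['force']).round(1),'tq',np.round(s['torque'],2),
      'fix rotvec',Ro.from_matrix(RD@np.diag([1,-1,-1])@Rt.T).as_rotvec(degrees=True).round(2),'w',s['gripper_width'])
    print('q',np.round(s['qpos'],0)); return s
E
python3 - <<'E'
from h import *
rep();w=grab('wrist','w4.png');rep();s=grab('scene','s4.png')
a=cv2.imread('pics/w4.png');
b=cv2.imread('pics/s4.png')[130:330,180:400];b=cv2.resize(b,(440,400),interpolation=3)
c=np.zeros((400,440+320,3),np.uint8);c[:,:440]=b;c[:240,440:]=cv2.resize(a,(320,240));cv2.imwrite('pics/c4.png',c)
E
```

```text
t 13.2167 p [554.4  80.1 199. ] deck [  9.1  93.1 138. ] Fdeck [-1.6  0.3 -1.9] tq [0.09 0.59 0.04] fix rotvec [0.19 0.05 0.12] w 29.303044269685273
q [ 11.   7. 117. -15.  28. 116.]
t 13.2667 p [554.5  80.2 199.2] deck [  9.3  93.2 138.1] Fdeck [-1.3  0.1 -2.4] tq [0.07 0.61 0.01] fix rotvec [0.19 0.08 0.11] w 30.093189464983332
q [ 11.   7. 117. -15.  28. 116.]
```

View pics/c4.png

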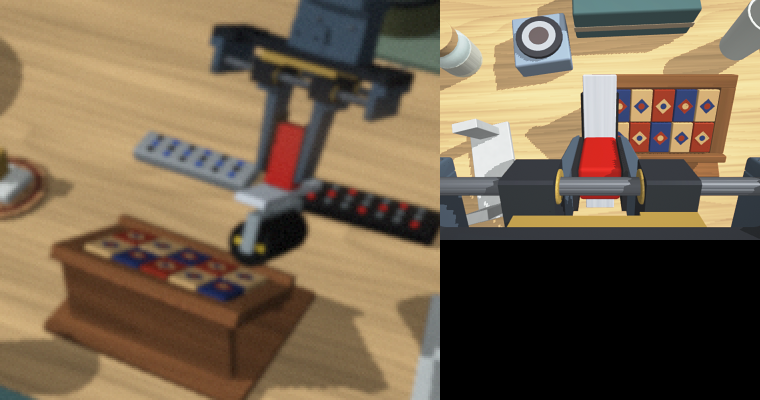

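The roller is held in line over the left rim with its axle up the slope, and all the tiles are still proud. Now the approach.

>>> apply_moves(
  increments=[
    [-1, 0.003, 0.0006, -0.012, 0, 0, 0],
    [-1, 0.003, 0, -0.012, 0, 0, 0],
    [-1, 0.0026, 0, -0.0103, 0, 0, 0],
    [-1, 0, 0, 0, 0, 0, 0],
    [-1, 0, 0, 0, 0, 0, 0],
  ],
)

```text
time_s: 13.73
ee_pos: [562.4, 80.6, 163.8]
ee_rot: [179.7, -30.0, -2.8]
force: [0.2, 0.4, -3.4]
gripper_width: 30.0
gripper_force: 55.0
```

>>> apply_moves(
  increments=[
    [-1, 0, 0, 0, 0, 0, 0],
    [-1, 0, 0, 0, 0, 0, 0],
  ],
)

```text
time_s: 13.9
ee_pos: [562.8, 80.7, 164.8]
ee_rot: [179.8, -30.1, -2.8]
force: [-0.7, -0.3, -2.8]
gripper_width: 29.8
gripper_force: 55.0
```

```bash
python3 -c "
from h import *
rep()"
```

```text
t 13.9 p [562.8  80.7 164.8] deck [ -0.8  94.  104.2] Fdeck [-2.  -0.4 -2.1] tq [0.09 0.66 0.03] fix rotvec [0.19 0.08 0.11] w 29.821769841441697
q [ 11.  10. 119. -18.  23. 119.]
```

>>> apply_moves(
  increments=[
    [-1, 0.0015, -0.0001, -0.0026, 0, 0, 0],
    [-1, 0.001, 0, -0.0017, 0, 0, 0],
    [-1, 0.001, 0, -0.0017, 0, 0, 0],
    [-1, 0.0005, 0, -0.0009, 0, 0, 0],
    [-1, 0, 0, 0, 0, 0, 0],
  ],
)

```text
time_s: 14.32
ee_pos: [566.3, 80.5, 157.2]
ee_rot: [179.8, -30.0, -2.8]
force: [-4.3, -0.9, 2.8]
gripper_width: 29.8
gripper_force: 55.0
```

```bash
python3 -c "
from h import *
rep()"
```

```text
t 14.3167 p [566.3  80.5 157.2] deck [-1.5 94.  95.8] Fdeck [-2.3 -1.1  4.5] tq [0.04 0.76 0.  ] fix rotvec [0.21 0.   0.11] w 29.790517785585234
q [ 11.  11. 119. -19.  22. 120.]
```

>>> apply_moves(
  increments=[
    [-1, 0.001, 0, -0.001, 0, 0, 0],
    [-1, 0.0005, 0, -0.001, 0, 0, 0],
    [-1, 0, 0, 0, 0, 0, 0],
    [-1, 0, 0, 0, 0, 0, 0],
  ],
)

```text
time_s: 14.65
ee_pos: [567.5, 80.4, 155.3]
ee_rot: [179.8, -30.0, -2.8]
force: [-6.2, 0.5, 5.8]
gripper_width: 29.7
gripper_force: 55.0
```

```bash
python3 -c "
from h import *
rep()"
```

```text
t 14.65 p [567.5  80.4 155.3] deck [-1.5 94.  93.5] Fdeck [-2.5  0.2  8.1] tq [ 0.02  0.92 -0.04] fix rotvec [ 0.21 -0.01  0.12] w 29.704565843943374
q [ 11.  11. 119. -19.  22. 120.]
```

>>> apply_moves(
  increments=[
    [-1, -0.0001, -0.002, 0, 0, 0, 0],
    [-1, -0.0002, -0.003, 0, 0, 0, 0],
    [-1, -0.0001, -0.003, 0, 0, 0, 0],
    [-1, -0.0002, -0.003, 0, 0, 0, 0],
    [-1, -0.0001, -0.003, 0, 0, 0, 0],
  ],
)

```text
time_s: 15.07
ee_pos: [566.8, 66.6, 155.4]
ee_rot: [179.8, -30.0, -2.8]
force: [-6.2, 1.0, 5.6]
gripper_width: 29.8
gripper_force: 55.0
```

>>> apply_moves(
  increments=[
    [-1, -0.0002, -0.003, 0, 0, 0, 0],
    [-1, -0.0001, -0.003, 0, 0, 0, 0],
    [-1, -0.0002, -0.003, 0, 0, 0, 0],
    [-1, -0.0001, -0.003, 0, 0, 0, 0],
    [-1, -0.0002, -0.003, 0, 0, 0, 0],
  ],
)

```text
time_s: 15.48
ee_pos: [566.1, 51.3, 155.4]
ee_rot: [179.8, -30.0, -2.8]
force: [-5.9, 0.6, 6.5]
gripper_width: 30.0
gripper_force: 55.0
```

```bash
python3 - <<'E'
from h import *
rep();w=grab('top','t5.png');grab('wrist','w5.png')
a=cv2.imread('pics/w5.png')[60:420,100:640];cv2.imwrite('pics/w5c.png',a)
E
```

```text
t 15.4833 p [566.1  51.3 155.4] deck [-1.4 64.9 93.7] Fdeck [-1.9  0.3  8.6] tq [0.12 0.84 0.01] fix rotvec [0.21 0.01 0.11] w 29.976790219205522
q [  7.  10. 120. -14.  21. 112.]
```

View pics/w5c.png

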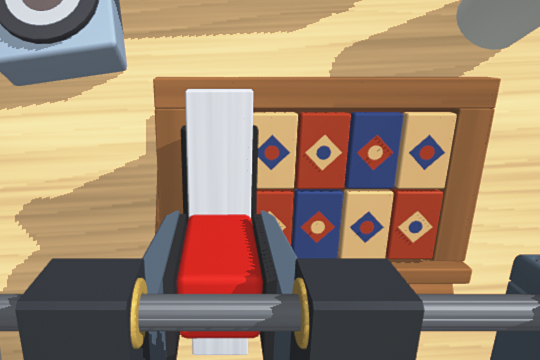

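>>> apply_moves(
  increments=[
    [-1, -0.0002, -0.004, 0, 0, 0, 0],
    [-1, -0.0002, -0.004, 0, 0, 0, 0],
    [-1, -0.0002, -0.004, 0, 0, 0, 0],
    [-1, -0.0002, -0.004, 0, 0, 0, 0],
    [-1, -0.0002, -0.004, 0, 0, 0, 0],
  ],
)

```text
time_s: 16.0
ee_pos: [565.2, 31.4, 155.5]
ee_rot: [179.8, -30.0, -2.8]
force: [-5.6, 1.2, 6.0]
gripper_width: 29.8
gripper_force: 55.0
```

>>> apply_moves(
  increments=[
    [-1, -0.0002, -0.004, 0, 0, 0, 0],
    [-1, -0.0002, -0.004, 0, 0, 0, 0],
    [-1, -0.0002, -0.004, 0, 0, 0, 0],
    [-1, -0.0002, -0.004, 0, 0, 0, 0],
    [-1, -0.0002, -0.004, 0, 0, 0, 0],
  ],
)

```text
time_s: 16.42
ee_pos: [564.2, 11.5, 155.5]
ee_rot: [179.8, -30.0, -2.8]
force: [-6.1, 4.0, 6.5]
gripper_width: 29.8
gripper_force: 55.0
```

>>> apply_moves(
  increments=[
    [-1, -0.0002, -0.004, 0, 0, 0, 0],
    [-1, -0.0002, -0.004, 0, 0, 0, 0],
    [-1, -0.0002, -0.004, 0, 0, 0, 0],
    [-1, -0.0002, -0.004, 0, 0, 0, 0],
    [-1, -0.0002, -0.004, 0, 0, 0, 0],
  ],
)

```text
time_s: 16.83
ee_pos: [563.3, -8.8, 155.6]
ee_rot: [179.7, -30.0, -2.8]
force: [-6.4, 0.8, 5.8]
gripper_width: 29.8
gripper_force: 55.0
```

```bash
python3 -c "
from h import *
rep()"
```

```text
t 16.8333 p [563.3  -8.8 155.6] deck [-1.2  4.7 93.7] Fdeck [-2.7  0.4  8.2] tq [0.06 0.74 0.05] fix rotvec [0.22 0.03 0.1 ] w 29.803523012413415
q [ -2.  10. 121.  -3.  20.  93.]
```

Forces are steady, so I'll continue about 97 mm to y≈-92.

>>> apply_moves(
  increments=[
    [-1, -0.0002, -0.004, 0, 0, 0, 0],
    [-1, -0.0002, -0.004, 0, 0, 0, 0],
    [-1, -0.0002, -0.004, 0, 0, 0, 0],
    [-1, -0.0002, -0.004, 0, 0, 0, 0],
    [-1, -0.0002, -0.004, 0, 0, 0, 0],
  ],
)

```text
time_s: 17.25
ee_pos: [562.3, -28.6, 155.6]
ee_rot: [179.8, -30.0, -2.8]
force: [-6.2, 1.4, 6.3]
gripper_width: 29.8
gripper_force: 55.0
```

>>> apply_moves(
  increments=[
    [-1, -0.0002, -0.004, 0, 0, 0, 0],
    [-1, -0.0002, -0.004, 0, 0, 0, 0],
    [-1, -0.0002, -0.004, 0, 0, 0, 0],
    [-1, -0.0002, -0.004, 0, 0, 0, 0],
    [-1, -0.0002, -0.004, 0, 0, 0, 0],
  ],
)

```text
time_s: 17.67
ee_pos: [561.4, -48.9, 155.7]
ee_rot: [179.7, -30.1, -2.8]
force: [-4.2, 1.5, 5.6]
gripper_width: 29.9
gripper_force: 55.0
```

>>> apply_moves(
  increments=[
    [-1, -0.0002, -0.004, 0, 0, 0, 0],
    [-1, -0.0002, -0.004, 0, 0, 0, 0],
    [-1, -0.0002, -0.004, 0, 0, 0, 0],
    [-1, -0.0002, -0.004, 0, 0, 0, 0],
    [-1, -0.0002, -0.004, 0, 0, 0, 0],
  ],
)

```text
time_s: 18.08
ee_pos: [560.4, -68.9, 155.7]
ee_rot: [179.7, -30.1, -2.8]
force: [-4.8, 0.5, 6.5]
gripper_width: 30.3
gripper_force: 55.0
```

>>> apply_moves(
  increments=[
    [-1, -0.0002, -0.004, 0, 0, 0, 0],
    [-1, -0.0002, -0.004, 0, 0, 0, 0],
    [-1, -0.0002, -0.004, 0, 0, 0, 0],
    [-1, -0.0002, -0.004, 0, 0, 0, 0],
    [-1, -0.0002, -0.004, 0, 0, 0, 0],
  ],
)

```text
time_s: 18.5
ee_pos: [559.5, -89.0, 155.7]
ee_rot: [179.7, -30.1, -2.8]
force: [-4.5, 0.8, 6.5]
gripper_width: 30.0
gripper_force: 55.0
```

>>> apply_moves(
  increments=[
    [-1, -0.0002, -0.004, 0, 0, 0, 0],
    [-1, -0.0002, -0.004, 0, 0, 0, 0],
    [-1, -0.0002, -0.004, 0, 0, 0, 0],
    [-1, -0.0002, -0.003, 0, 0, 0, 0],
    [-1, -0.0001, -0.0015, 0, 0, 0, 0],
  ],
)

```text
time_s: 18.92
ee_pos: [558.7, -105.7, 155.8]
ee_rot: [179.7, -30.1, -2.8]
force: [-4.7, 0.2, 6.3]
gripper_width: 29.9
gripper_force: 55.0
```

```bash
python3 - <<'E'
from h import *
rep();grab('wrist','w6.png')
cv2.imwrite('pics/w6c.png',cv2.resize(cv2.imread('pics/w6.png')[60:340,60:460],None,fx=2,fy=2,interpolation=3))
E
```

```text
t 18.9167 p [ 558.7 -105.7  155.8] deck [ -1.  -92.4  93.9] Fdeck [-0.9 -0.   7.8] tq [ 0.11  0.67 -0.03] fix rotvec [0.26 0.07 0.13] w 29.911764690271333
q [-15.  10. 120.  17.  21.  64.]
```

View pics/w6c.png

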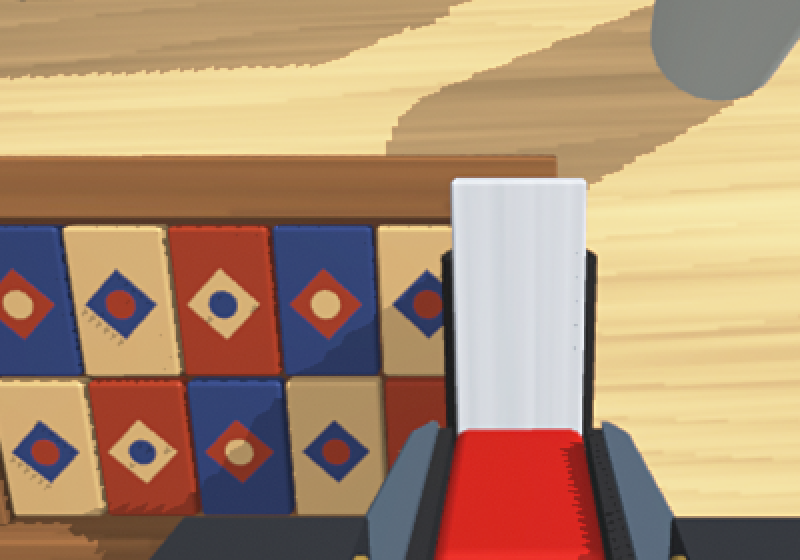

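The full pass is done and pressure was steady. I'll lift along the normal and check the tile levels by fitting their pattern.

>>> apply_moves(
  increments=[
    [-1, -0.0025, 0, 0.0043, 0, 0, 0],
    [-1, -0.0075, 0.0003, 0.013, 0, 0, 0],
    [-1, -0.01, 0.0005, 0.0173, 0, 0, 0],
    [-1, -0.01, 0, 0.017, 0, 0, 0],
    [-1, 0, 0, 0, 0, 0, 0],
  ],
)

```text
time_s: 19.38
ee_pos: [528.4, -104.7, 209.2]
ee_rot: [179.6, -30.2, -2.7]
force: [1.3, -0.3, -3.0]
gripper_width: 29.6
gripper_force: 55.0
```

>>> apply_moves(
  increments=[
    [-1, 0, 0, 0, 0, 0, 0],
    [-1, 0, 0, 0, 0, 0, 0],
    [-1, 0, 0, 0, 0, 0, 0],
  ],
)

```text
time_s: 19.63
ee_pos: [527.9, -104.1, 204.8]
ee_rot: [179.8, -29.8, -2.8]
force: [-0.1, 0.7, -2.6]
gripper_width: 29.6
gripper_force: 55.0
```

```bash
python3 - <<'E'
from h import *
import pickle
s=rep();w=grab('wrist','w7.png');sc=grab('scene','s7.png');pickle.dump((s,w),open('w7.pkl','wb'))
a=cv2.resize(cv2.imread('pics/w7.png')[40:340,0:420],(560,400),interpolation=3)
b=cv2.resize(cv2.imread('pics/s7.png')[225:305,195:345],None,fx=3.6,fy=2.5,interpolation=3)
b=cv2.resize(cv2.imread('pics/s7.png')[230:300,200:340],(400,200),interpolation=3)
c=np.zeros((600,560,3),np.uint8);c[:400]=a;c[400:,:400]=b;cv2.imwrite('pics/c7.png',c)
E
```

```text
t 19.6333 p [ 527.9 -104.1  204.8] deck [ -3.2 -92.2 151.7] Fdeck [-1.4  0.7 -2.2] tq [0.04 0.61 0.  ] fix rotvec [ 0.17 -0.19  0.1 ] w 29.555877435420996
q [-16.   4. 119.  13.  29.  66.]
```

View pics/c7.png

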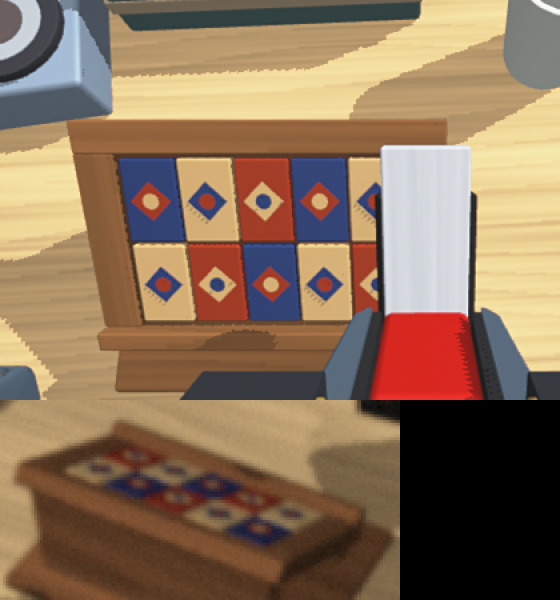

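All visible tiles sit flush within the rims. Next I'll carry the roller back to the rack.

>>> apply_moves(
  increments=[
    [-1, 0.002, 0.01, 0.02, 0, 0, 0],
    [-1, 0.003, 0.03, 0.02, 0, 0, 0],
    [-1, 0.003, 0.036, 0.01, 0.24, 5, 0],
    [-1, 0.003, 0.036, 0.002, 0.24, 5, 0],
    [-1, 0.003, 0.036, 0, 0.24, 5, 0],
  ],
)

```text
time_s: 20.15
ee_pos: [542.8, 45.3, 259.9]
ee_rot: [179.7, -14.9, -2.8]
force: [1.1, -0.7, -2.5]
gripper_width: 29.9
gripper_force: 55.0
```

>>> apply_moves(
  increments=[
    [-1, 0.003, 0.036, 0, 0.24, 5, 0],
    [-1, 0.003, 0.036, 0, 0.24, 5, 0],
    [-1, 0.003, 0.036, 0, 0.24, 5, 0],
    [-1, 0.003, 0.036, 0, 0, 0, 4.6],
    [-1, 0.001, 0.036, 0, 0, 0, 4.6],
  ],
)

```text
time_s: 20.57
ee_pos: [557.1, 226.2, 256.4]
ee_rot: [179.7, 0.1, 6.6]
force: [-0.3, -0.2, -3.2]
gripper_width: 29.8
gripper_force: 55.0
```

>>> apply_moves(
  increments=[
    [-1, 0, 0.025, 0, 0, 0, 4.6],
    [-1, 0, 0.012, 0, 0, 0, 0],
    [-1, 0, 0, 0, 0, 0, 0],
    [-1, 0, 0, 0, 0, 0, 0],
    [-1, 0, 0, 0, 0, 0, 0],
  ],
)

```text
time_s: 20.98
ee_pos: [555.4, 259.5, 257.9]
ee_rot: [179.7, 0.1, 10.9]
force: [0.0, -1.1, -3.0]
gripper_width: 29.8
gripper_force: 55.0
```

```bash
python3 - <<'E'
from h import *
s=rep();print(s['ee_rot'])
Rt=Ro.from_euler('xyz',s['ee_rot'],degrees=True).as_matrix();T=Ro.from_euler('xyz',[179.7,0.1,11.0],degrees=True).as_matrix()
print('fix',Ro.from_matrix(T@Rt.T).as_rotvec(degrees=True),np.array([555.5,262.9,114.9])-s['ee_pos'])
t=grab('top','t8.png')
# tile check: fit tile-centre z (diamond template not used) - rack mask extent
m=finder.trace('rack','top')[0];print(m['rect'],m['score'])
m=finder.trace('roller_grip','top');print([(x['rect'],x['score'],cv2.minAreaRect(np.argwhere(x['pixels'])[:,::-1].astype(np.float32))) for x in m][:3])
E
```

```text
t 20.9833 p [555.4 259.5 257.9] deck [ 31.8 272.3 192.9] Fdeck [-1.4 -1.1 -2.7] tq [-0.03  0.    0.01] fix rotvec [  2.45 -30.07 -13.32] w 29.76946507823295
q [ 24.  21.  81.  -0.  78. 103.]
[1.79673274e+02 9.80354065e-02 1.09190952e+01]
fix [0.02586464 0.00700972 0.08085859] [ 1.31524429e-01  3.36985984e+00 -1.43022017e+02]
[219.1, 197.7, 25.8, 70.0] 0.63
[([188.6, 179.8, 36.7, 80.8], 0.71, ((211.7860565185547, 216.51358032226562), (81.20411682128906, 21.129186630249023), 69.01509857177734))]
```

>>> apply_moves(
  increments=[
    [-1, 0, 0.003, -0.02, 0, 0, 0],
    [-1, 0, 0, -0.025, 0, 0, 0],
    [-1, 0, 0, -0.015, 0, 0, 0],
    [-1, 0, 0, 0, 0, 0, 0],
    [-1, 0, 0, 0, 0, 0, 0],
  ],
)

```text
time_s: 21.55
ee_pos: [555.2, 262.8, 198.1]
ee_rot: [179.7, 0.1, 10.9]
force: [0.7, -0.4, -2.9]
gripper_width: 29.8
gripper_force: 55.0
```

>>> apply_moves(
  increments=[
    [-1, 0, 0, -0.005, 0, 0, 0],
    [-1, 0, 0, -0.007, 0, 0, 0],
    [-1, 0, 0, -0.008, 0, 0, 0],
    [-1, 0, 0, -0.008, 0, 0, 0],
    [-1, 0, 0, -0.008, 0, 0, 0],
  ],
)

```text
time_s: 21.97
ee_pos: [555.2, 263.7, 161.6]
ee_rot: [179.7, 0.1, 11.0]
force: [0.2, 0.6, -2.7]
gripper_width: 29.7
gripper_force: 55.0
```

No contact so far, so I'll continue to about z 118.

>>> apply_moves(
  increments=[
    [-1, 0, -0.0007, -0.009, 0, 0, 0],
    [-1, 0, 0, -0.009, 0, 0, 0],
    [-1, 0, 0, -0.009, 0, 0, 0],
    [-1, 0, 0, -0.008, 0, 0, 0],
    [-1, 0, 0, -0.005, 0, 0, 0],
  ],
)

```text
time_s: 22.38
ee_pos: [554.7, 262.8, 120.8]
ee_rot: [179.7, 0.2, 11.0]
force: [0.7, -0.0, -2.8]
gripper_width: 30.0
gripper_force: 55.0
```

>>> apply_moves(
  increments=[
    [-1, 0, 0, -0.002, 0, 0, 0],
    [-1, 0, 0, 0, 0, 0, 0],
    [-1, 0, 0, 0, 0, 0, 0],
    [-1, 0, 0, 0, 0, 0, 0],
  ],
)

```text
time_s: 22.72
ee_pos: [555.6, 263.2, 120.9]
ee_rot: [179.8, -0.0, 11.0]
force: [0.1, -0.1, -3.3]
gripper_width: 29.7
gripper_force: 55.0
```

>>> apply_moves(
  increments=[
    [-1, 0, -0.0006, -0.002, 0, 0, 0],
    [-1, 0, 0, -0.002, 0, 0, 0],
    [-1, 0, 0, -0.0015, 0, 0, 0],
    [-1, 0, 0, -0.0005, 0, 0, 0],
    [-1, 0, 0, 0, 0, 0, 0],
  ],
)

```text
time_s: 23.13
ee_pos: [555.2, 262.4, 114.8]
ee_rot: [179.7, 0.1, 11.0]
force: [-1.8, -1.3, 1.3]
gripper_width: 29.8
gripper_force: 55.0
```

>>> apply_moves(
  increments=[
    [-1, 0, 0, 0, 0, 0, 0],
    [-1, 0, 0, 0, 0, 0, 0],
  ],
)

```text
time_s: 23.3
ee_pos: [555.3, 262.3, 114.8]
ee_rot: [179.7, 0.1, 11.0]
force: [-0.2, -0.4, 3.7]
gripper_width: 30.0
gripper_force: 55.0
```

>>> apply_moves(
  increments=[
    [-1, 0, 0, 0.0005, 0, 0, 0],
    [-1, 0, 0, 0, 0, 0, 0],
    [-1, 0, 0, 0, 0, 0, 0],
    [0, 0, 0, 0, 0, 0, 0],
    [0, 0, 0, 0, 0, 0, 0],
  ],
  newtons=5,
)

```text
time_s: 23.72
ee_pos: [555.6, 262.6, 114.7]
ee_rot: [179.8, 0.0, 11.0]
force: [-0.3, -0.3, -0.9]
gripper_width: 40.4
gripper_force: 0.0
```

>>> apply_moves(
  increments=[
    [0.5, 0, 0, 0, 0, 0, 0],
    [0.5, 0, 0, 0, 0, 0, 0],
    [0.5, 0, 0, 0, 0, 0, 0],
    [0.5, 0, 0, 0.005, 0, 0, 0],
    [0.5, 0, 0, 0.02, 0, 0, 0],
  ],
)

```text
time_s: 24.13
ee_pos: [553.3, 261.5, 137.2]
ee_rot: [179.6, 0.5, 11.0]
force: [0.2, 0.3, -0.0]
gripper_width: 68.2
gripper_force: 0.0
```

>>> apply_moves(
  increments=[
    [1, 0, 0, 0.035, 0, 0, 0],
    [1, 0, 0, 0.04, 0, 0, 0],
    [1, -0.01, 0, 0.04, 0, 0, 0],
    [1, -0.035, 0, 0.01, 0, 0, 0],
    [1, -0.035, 0, 0, 0, 0, 0],
  ],
)

```text
time_s: 24.55
ee_pos: [477.0, 263.4, 269.3]
ee_rot: [179.9, -0.5, 10.9]
force: [-0.7, -0.1, -0.5]
gripper_width: 91.1
gripper_force: 0.0
```

>>> apply_moves(
  increments=[
    [1, -0.04, 0, 0, 0, 0, 0],
    [1, -0.04, 0, 0, 0, 0, 0],
    [1, -0.03, 0, 0, 0, 0, 0],
    [1, 0, 0, 0, 0, 0, 0],
    [1, 0, 0, 0, 0, 0, 0],
  ],
)

```text
time_s: 24.97
ee_pos: [364.3, 262.5, 265.8]
ee_rot: [179.8, -0.1, 11.1]
force: [0.5, 0.4, -0.1]
gripper_width: 91.5
gripper_force: 0.0
```

```bash
python3 - <<'E'
from h import *
s=rep();t=grab('top','t9.png');t0=cv2.imread('pics/t0.png')[:,:,::-1]
def comp(im,lo,hi,near):
    h=cv2.cvtColor(np.ascontiguousarray(im),cv2.COLOR_RGB2HSV);m=cv2.inRange(h,lo,hi)
    n,l,st,c=cv2.connectedComponentsWithStats(m)
    return [(c[i].round(1).tolist(),st[i].tolist()) for i in range(1,n) if st[i,4]>20 and np.hypot(*(c[i]-near))<25]
for im in(t0,t['color']):print('red',comp(im,(0,200,100),(4,255,255),(212,223)))
print('expected grip/coaster px',proj(t,[[522,-302,14+6],[522,-302,56]]).round(1).tolist())
for q in('paperweight','weight_grip','roller','rack','coaster'):print(q,[(np.round(r['rect']).tolist(),round(r['score'],2)) for r in finder.boxes_of(q,'top')][:3])
print('brass',comp(t['color'],(15,150,60),(30,255,255),(483,243)))
# white slab
h=cv2.cvtColor(t['color'],cv2.COLOR_RGB2HSV);m=cv2.inRange(h,(0,0,150),(180,45,255))[200:290,440:530]
n,l,st,c=cv2.connectedComponentsWithStats(m);print('slab',[(c[i]+[440,200],st[i].tolist()) for i in range(1,n) if st[i,4]>30])
# image registration of rack crop & tiles size
a=cv2.cvtColor(t0[170:290,180:260],cv2.COLOR_RGB2GRAY);b=cv2.cvtColor(t['color'][170:290,180:260],cv2.COLOR_RGB2GRAY)
print('rack diff',np.abs(a.astype(int)-b).mean(),cv2.phaseCorrelate(a.astype(np.float32),b.astype(np.float32)))
# tile centres: diamonds shift between t1 (proud) and now, expected for 4 mm
t1=cv2.imread('pics/t1.png');g=cv2.cvtColor(t1,cv2.COLOR_BGR2GRAY).astype(np.float32);k=cv2.cvtColor(t['color'],cv2.COLOR_RGB2GRAY).astype(np.float32)
for x in(24.5,-25.5):
  for y in(-64,-32,0,32,64):
    p=proj(t,RD@[x,y,4]+D)[0];q=proj(t,RD@[x,y,0]+D)[0];u,v=np.round(p).astype(int)
    T=cv2.resize(g[v-7:v+8,u-5:u+6],None,fx=8,fy=8,interpolation=2);S=cv2.resize(k[v-11:v+12,u-9:u+10],None,fx=8,fy=8,interpolation=2)
    r=cv2.minMaxLoc(cv2.matchTemplate(S,T,5));print((x,y),'exp',(q-p).round(2),'got',(np.array(r[3])/8-4).round(2),round(r[1],2))
E
```

```text
t 24.9667 p [364.3 262.5 265.8] deck [-129.6  265.9  295.2] Fdeck [ 0.4  0.4 -0.4] tq [ 0.03 -0.02 -0.01] fix rotvec [  2.4  -29.92 -13.54] w 91.5131773311308
q [ 34.   5. 101.  -0.  74. 113.]
red [([212.5, 222.9], [202, 216, 22, 15, 257])]
red [([212.9, 223.1], [203, 216, 22, 15, 258])]
expected grip/coaster px [[487.5, 243.9], [493.6, 243.6]]
paperweight [([468.0, 231.0, 34.0, 26.0], 0.97)]
weight_grip [([474.0, 233.0, 32.0, 25.0], 0.57)]
roller [([106.0, 185.0, 70.0, 25.0], 0.94), ([202.0, 190.0, 35.0, 71.0], 0.81), ([352.0, 197.0, 14.0, 23.0], 0.73)]
rack [([202.0, 186.0, 47.0, 82.0], 0.91)]
coaster [([461.0, 217.0, 48.0, 52.0], 0.63), ([350.0, 178.0, 15.0, 21.0], 0.61)]
brass [([499.8, 228.0], [488, 219, 20, 18, 43]), ([471.9, 226.5], [461, 220, 26, 18, 53]), ([483.8, 228.5], [475, 226, 18, 7, 45]), ([462.0, 245.2], [460, 239, 5, 14, 23]), ([494.0, 243.9], [489, 238, 11, 12, 122]), ([481.5, 260.0], [471, 256, 19, 7, 43]), ([495.4, 263.4], [487, 258, 18, 10, 31])]
slab [(array([490.42268041, 241.61512027]), [35, 32, 29, 24, 291])]
rack diff 7.441770833333333 ((0.2393449047904852, 0.03967972186180191), 1.003227709531784)
(24.5, -64) exp [-0.21 -0.78] got [-0.25 -0.62] 0.98
(24.5, -32) exp [-0.16 -0.78] got [-0.12 -0.88] 0.98
(24.5, 0) exp [-0.1  -0.78] got [-0.12 -0.75] 0.98
(24.5, 32) exp [-0.05 -0.78] got [ 0.   -0.75] 0.98
(24.5, 64) exp [ 0.01 -0.77] got [ 0.   -0.62] 0.98
(-25.5, -64) exp [-0.2  -0.84] got [-0.12 -0.75] 0.96
(-25.5, -32) exp [-0.15 -0.84] got [-0.12 -0.88] 0.98
(-25.5, 0) exp [-0.09 -0.84] got [-0.12 -0.75] 0.97
(-25.5, 32) exp [-0.04 -0.84] got [-0.12 -0.75] 0.96
(-25.5, 64) exp [ 0.01 -0.83] got [ 0.   -0.75] 0.98
```

All ten tiles moved by the expected 4 mm, the paperweight is on the middle of the coaster, and the roller is back to within about 1 mm. Handing in.

```bash
python3 -c "
from h import *
print(env.job_done())"
```

```text
the job is handed in; nothing more can be done
None
```

I handed the job in at about 25 s: the paperweight stands in the middle of the coaster, all ten tiles measure level after one full pass with the roller, and the roller hangs back in its rack within about 1 mm of where it started.

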